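# Fit-check printed sleeves on the gauge pin

## Task

Two blue 3D-printed sleeves of the same outside size are standing on the bench. Slide the one whose bore is wide enough for the steel gauge pin all the way down the pin until it sits on the plate, without letting it drop down the pin, and leave it there. Stand the other one, whose bore is too narrow for the pin, upright in the grey reject tray.

Things in the scene. Friction and masses are not known exactly. Their poses are not given: they have to be found in the camera images.
- wide_sleeve: Loose blue printed sleeve with the WIDE bore: an upright tube, 46 mm outside diameter, 45 mm high, straight through-bore of 26 mm (wall 10 mm), about 60 g. It goes over the gauge pin with 3 mm play all round. Its origin is the centre of its underside, z along its axis. It starts standing on the bench (z = 0).
- narrow_sleeve: Loose blue printed sleeve with the NARROW bore: an upright tube, 46 mm outside diameter, 45 mm high, straight through-bore of 14 mm (wall 16 mm), about 80 g. It does not go over the pin. Its origin is the centre of its underside, z along its axis. It starts standing on the bench (z = 0). Either sleeve may be on the left or the right, centres at least 100 mm apart.
- gauge: Gauge, fixed to the bench: a square aluminium plate 100 x 100 mm, 12 mm thick, with one upright steel pin at its centre. The pin is 20 mm in diameter, its tip 67 mm above the bench; the top 12 mm tapers as a cone to 8 mm diameter. Its origin is the centre of the plate's underside at bench height, on the pin's axis, z up. A sleeve fully home has its underside 12 mm above the bench. May be on the left or the right.
- tray: Reject tray, fixed to the bench: a grey open-topped tray, 180 mm along its x, 140 mm along its y, 30 mm high, walls and floor 5 mm thick. Its origin is the centre of its underside at bench height, axes along its sides, z up. May be on the left or the right, on the side opposite the gauge.
Mind the look-alikes: they are no part of the job. There is more than one size of the tray; the one meant has the size given above.

How it is judged:
By the outcome, as a careful person would: the job done as asked, in the order asked, and still so for the second after the job is handed in, with the robot touching nothing.
It also fails if it takes over 56 s, if anything falls off the work surface, if the arm or the gripper's body presses on something with over 40 N, if the wrist force passes 120 N, or if a joint passes its speed limit or range.

## Robot

A 6-joint arm with a two-finger parallel gripper is mounted at the origin on the work surface. World frame = base frame: x ahead of the robot, y to its left, z up, the work surface at z = 0. Lengths are in m, angles in rad, forces in N, time in s.
With the tool pointing down it reaches from about 0.3 to 0.875 m from the base axis. Payload 6.4 kg.
Tool frame: the origin (TCP) lies at the centre of the arm's flange, where the gripper is bolted on; the fingertips stand 173 mm ahead of it and the grasp point (between the pads) lies 155 mm ahead of it; z points along the fingers, x is the direction in which the jaws open and shut, and the axes are right-handed (so a half turn about z gives the same grasp; the last joint's range is limited). The gripper opens to 85 mm and grips with 20 to 120 N. Pads are 22 mm wide; open, the fingers measure 114 mm over their backs; the gripper's body (76 mm by 85 mm) begins 54 mm behind the grasp point. The pads swing forward as they close: fully open they stand 13 mm farther back than shut.
Start: joints at [1.086, 0.181, 1.607, -0, 1.354, -0.206], TCP at [0.158, 0.553, 0.405] pointing down, gripper open.
Joint ranges: [-2.99, 2.99], [-0.89, 2.07], [0.3, 2.58], [-1.14, 4.28], [0, 2.63], [-3.12, 3.12]. Speed limits (rad/s): [2.57, 2.57, 3.01, 3.14, 3.14, 3.14].

## Interface

Orientations are given as a unit quaternion [w, x, y, z].
In Python, from bench import ctrl gives the robot as it stands. The module is installed in compiled form; this text tells all that it offers.
- The arm moves only by the tool move_arm, never from a script. Its argument "moves" is a list of rows, each an object of numbers: "gripper": the opening in per cent of the stroke, from 0 (shut) to 100 (fully open); "x", "y", "z": the shift along the tool's x, y, z in cm; "roll": the turn about the tool's z in degrees. In form: [{"gripper": .., "x": .., "y": .., "z": .., "roll": ..}, ...]. A call has 1 to 5 rows; each row shifts and turns the commanded pose from where the row before left it, along the tool's axes as they then stand; what a row does not reach is not made up. A row lasts 1/8 s, in which the tool goes at most 62.5 mm and 10.7 degrees, less where a joint would pass 70% of its speed; a pose out of reach is approached as far as the arm can. A call is refused whole if a number of a shift passes 6.25 or a number of a turn 10.7, either way. A call with a gripper value outside its range is refused whole. The fingers move at their own pace and stop on an object; the grip force is fixed at half the most. Time passes only in rows, so rows that do not move let the fingers close. It gives the time, the measured TCP pose, the force and the opening at its end, in the units of the state.
- ctrl.get_obs(): the state, without advancing time (a new reading comes with each control period).
- ctrl.camera(name): name is "side" or "top" or "wrist"; returns a dict with "img" (400x640x3 uint8, red, green, blue), "fx", "fy", "cx", "cy" (pixels), "world_from_camera" (4x4, takes a point from camera to world coordinates); the wrist camera has in their place "tool_from_camera" (4x4, takes a point from camera to tool coordinates, whose origin is the TCP and whose axes are the tool frame's). Camera axes: x right, y up, looking along -z (the intrinsics and any distortion apply to the point x, -y, -z); pixel columns grow to the right and rows downward; lengths in m; the calibration is good to about 2 mm. The wrist camera is an equidistant fisheye: a pixel r from the principal point sees the ray r / f radians off the axis. A picture is of the moment at which its call begins: read the wrist's pose just before it. There is no depth.
- ctrl.hand_in(): hands the job in, once; it reports no verdict.
The state is a dict: "time_s": time; "q": joint angles; "dq": joint speeds; "joint_efforts": joint torques, N m; "eef_pos": TCP position; "eef_rot": TCP orientation; "wrist_force": force on the tool from outside, world axes, zero at the start; "torque": the same for the moment, N m; "opening": opening from 0.0 (shut) to 1.0 (fully open).
Only numpy, scipy, OpenCV 4.12 (cv2) and the standard library are available. Lean on these libraries where they do the work, as an engineer would, in place of code of your own. Each camera call takes 0.05 s, during which the arm holds its last target. There are 200 camera calls.

## Working session

There is one attempt and no reset: what is moved stays moved. The work goes in short steps, Python scripts to look and compute and a tool call to move; the robot and the scene stay as the last step left them, time stands still between calls to the robot, and variables do not carry over. Pictures are saved under pics/ and viewed, about 8 in all and at most 12, crops included, and the job is handed in when it is done.

Besides the shell and the picture viewer there is one more tool, called after "Emit:" by a JSON object that holds its "method" and its "body", one argument or row to a line. move_arm: Moves the arm, as the interface text tells. Its arguments: {"type":"object","properties":{"moves":{"type":"array","items":{"type":"object","properties":{"gripper":{"type":"number"},"x":{"type":"number"},"y":{"type":"number"},"z":{"type":"number"},"roll":{"type":"number"}}}}},"required":["moves"]}

```bash
mkdir -p pics; cat > h.py <<'E'
import numpy as np, cv2
from bench import ctrl
from scipy.spatial.transform import Rotation as R
def snap(n,f=None):
    o=ctrl.get_obs(); c=ctrl.camera(n)
    if f: cv2.imwrite('pics/'+f,c['img'][:,:,::-1])
    if n=='wrist':
        w,x,y,z=o['eef_rot']; T=np.eye(4); T[:3,:3]=R.from_quat([x,y,z,w]).as_matrix(); T[:3,3]=o['eef_pos']
        c['M']=T@c['tool_from_camera']
    else: c['M']=c['world_from_camera']
    c['fish']=n=='wrist'
    return c
def ray(c,u,v):
    a=(u-c['cx'])/c['fx'];b=(v-c['cy'])/c['fy']
    if c['fish']:
        t=np.hypot(a,b);s=np.sin(t)/t if t>1e-9 else 1;d=np.array([a*s,-b*s,-np.cos(t)])
    else: d=np.array([a,-b,-1])
    return c['M'][:3,3],c['M'][:3,:3]@d
def onz(c,u,v,z):
    p,d=ray(c,u,v);return p+d*(z-p[2])/d[2]
def proj(c,P):
    q=np.linalg.inv(c['M'])@np.append(P,1);x,y,z=q[0],-q[1],-q[2]
    if c['fish']:
        r=np.hypot(x,y);t=np.arctan2(r,z);k=t/r if r>1e-9 else 1/z
    else:k=1/z
    return np.array([c['cx']+c['fx']*x*k,c['cy']+c['fy']*y*k])
E
python3 - <<'E'
from h import *
np.set_printoptions(precision=4,suppress=True)
c=snap('top','top1.png');s=snap('side','side1.png');w=snap('wrist')
for k in(c,s,w):print({a:b for a,b in k.items() if a not in('img',)})
print(ctrl.get_obs())
E
```

```text
{'fx': 376.16499313697, 'fy': 376.16499313697, 'cx': 319.77876988511474, 'cy': 197.13263067796777, 'world_from_camera': array([[-0.0013,  0.9959, -0.0904,  0.31  ],
       [-1.    , -0.0016, -0.0029,  0.1261],
       [-0.003 ,  0.0904,  0.9959,  1.1652],
       [ 0.    ,  0.    ,  0.    ,  1.    ]]), 'M': array([[-0.0013,  0.9959, -0.0904,  0.31  ],
       [-1.    , -0.0016, -0.0029,  0.1261],
       [-0.003 ,  0.0904,  0.9959,  1.1652],
       [ 0.    ,  0.    ,  0.    ,  1.    ]]), 'fish': False}
{'fx': 398.75292540352933, 'fy': 398.75292540352933, 'cx': 319.3175407233761, 'cy': 203.38224051311886, 'world_from_camera': array([[ 1.    , -0.009 , -0.0023,  0.4042],
       [ 0.0048,  0.7108, -0.7034, -0.6029],
       [ 0.0079,  0.7033,  0.7108,  0.8184],
       [ 0.    ,  0.    ,  0.    ,  1.    ]]), 'M': array([[ 1.    , -0.009 , -0.0023,  0.4042],
       [ 0.0048,  0.7108, -0.7034, -0.6029],
       [ 0.0079,  0.7033,  0.7108,  0.8184],
       [ 0.    ,  0.    ,  0.    ,  1.    ]]), 'fish': False}
{'fx': 309.70691628693146, 'fy': 309.70691628693146, 'cx': 321.4982871547654, 'cy': 195
[... 187 characters left out ...]
,  0.    ,  0.    ,  1.    ]]), 'M': array([[ 0.2753, -0.9149, -0.2953,  0.0819],
       [ 0.9614,  0.2616,  0.0858,  0.5742],
       [-0.0013, -0.3075,  0.9516,  0.3724],
       [ 0.    ,  0.    ,  0.    ,  1.    ]]), 'fish': True}
{'time_s': 0.15, 'q': array([ 1.0857,  0.1814,  1.6078,  0.    ,  1.3538, -0.2063]), 'dq': array([-0.0006, -0.0015, -0.0046, -0.0011, -0.0011, -0.0001]), 'joint_efforts': array([  0.0013, -44.5271, -35.1691,  -0.0003,   0.0059,  -0.    ]), 'eef_pos': array([0.1581, 0.5526, 0.404 ]), 'eef_rot': array([ 0.0003,  0.7985,  0.602 , -0.0006]), 'wrist_force': array([-0.2533,  0.2762, -0.4361]), 'torque': array([ 0.0607, -0.0107, -0.0081]), 'opening': 1.0018182371520674}
```

View pics/top1.png

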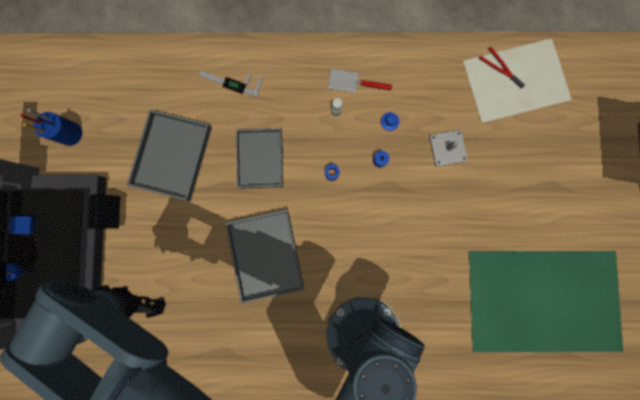

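View pics/side1.png

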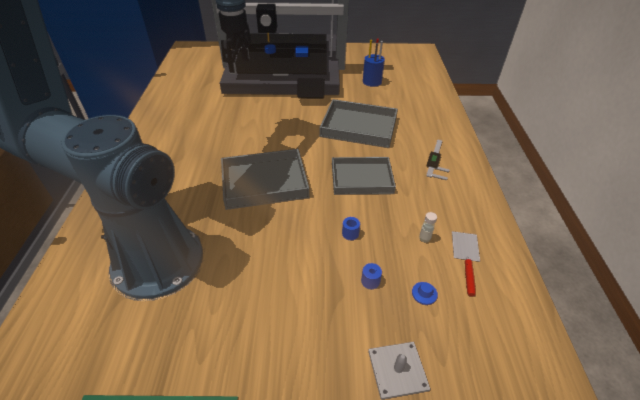

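Top view: the sleeves are at (332,172), which looks wide, and (381,158), which looks narrow. The flanged blue part at (390,121) is a look-alike, and the gauge is at (449,147). There are three trays, at (171,155), (260,158) and (265,253). The middle one, about 46x58 px, looks like 140x180 mm. I'll measure them and confirm in an enlarged crop.

```bash
cat > m.py <<'E'
from h import *
np.set_printoptions(precision=4,suppress=True)
c=snap('top');im=c['img'];hsv=cv2.cvtColor(im,cv2.COLOR_RGB2HSV)
blue=cv2.inRange(hsv,(105,120,40),(130,255,255))
for ct in cv2.findContours(blue,cv2.RETR_CCOMP,cv2.CHAIN_APPROX_NONE)[0]:
    (u,v),r=cv2.minEnclosingCircle(ct)
    if 300<u<420 and 100<v<200: print('blue',u,v,r,cv2.contourArea(ct),onz(c,u,v,.045)[:2])
gray=cv2.inRange(hsv,(0,0,20),(180,75,255))
for ct in cv2.findContours(gray,cv2.RETR_EXTERNAL,cv2.CHAIN_APPROX_NONE)[0]:
    if cv2.contourArea(ct)<300: continue
    (u,v),s,a=cv2.minAreaRect(ct)
    if not(100<u<480 and 100<v<310):continue
    z=.012 if u>420 else .03
    P=np.array([onz(c,*p,z)[:2] for p in cv2.boxPoints(((u,v),s,a))])
    print('gray',u,v,s,a,'ctr',P.mean(0),'sides',np.linalg.norm(P[1]-P[0]),np.linalg.norm(P[2]-P[1]),'yaw of e01',np.degrees(np.arctan2(*(P[1]-P[0])[::-1])))
cv2.imwrite('pics/crop1.png',cv2.resize(im[90:210,225:475,::-1],None,fx=3.2,fy=3.2,interpolation=cv2.INTER_CUBIC))
s=snap('side');print('side proj',[proj(s,np.append(onz(c,u,v,z)[:2],z)) for u,v,z in((332,172,.045),(381,158,.045),(449,147,.012))])
E
python3 m.py
```

```text
blue 331.5 171.8076934814453 7.347161293029785 142.0 [0.4882 0.094 ]
blue 331.5 172.0 4.924529075622559 61.5 [0.4876 0.094 ]
blue 380.78814697265625 158.39830017089844 7.611417770385742 151.0 [ 0.5288 -0.0549]
blue 381.0 158.0 1.000100016593933 2.0 [ 0.53   -0.0555]
blue 389.5 121.0 8.558721542358398 209.0 [ 0.6441 -0.0832]
gray 263.7867736816406 255.802734375 (83.67610931396484, 65.23899841308594) 78.31063079833984 ctr [0.2385 0.2971] sides 0.19643328545993288 0.2487595376787646 yaw of e01 -78.36364188228384
gray 104.50001525878906 279.4999694824219 (238.99996948242188, 208.99996948242188) 90.0 ctr [0.1779 0.7712] sides 0.6412837413300781 0.7005339572823612 yaw of e01 -90.10770399715608
gray 448.2308044433594 147.65383911132812 (33.14362716674805, 33.14362716674805) 78.69007110595703 ctr [ 0.5689 -0.2705] sides 0.10413435949323546 0.10428708100372541 yaw of e01 -78.64321600912258
gray 259.0 158.0 (45.99999237060547, 59.99999237060547) 0.0 ctr [0.5343 0.3153] sides 0.18623171204137007 0.1418946389990576 yaw of e01 1.0797269231346773
gray 168.78302001953125 154.50942993164062 (65.79571533203125, 81.59217834472656) 15.945394515991211 ctr [0.5462 0.592 ] sides 0.25193302830090175 0.20612407045397932 yaw of e01 -13.434846922769191
side proj [array([350.2334, 222.735 ]), array([371.453 , 269.9135]), array([399.3652, 368.773 ])]
```

View pics/crop1.png

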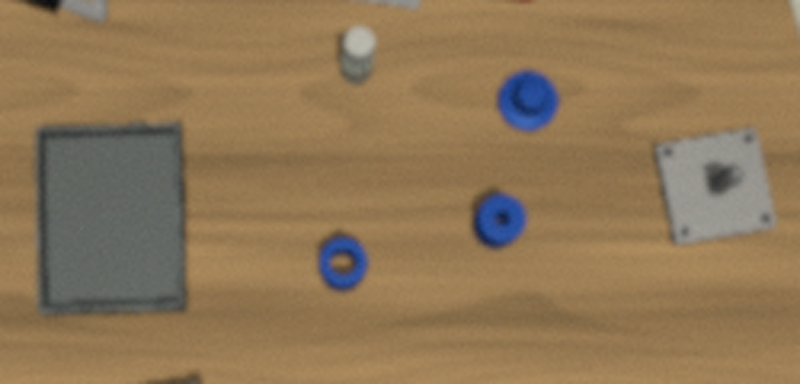

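Confirmed. The wide sleeve is the left one (light bore, inner r/outer r ≈ 0.6) at about (.488,.094). The narrow one is at (.529,-.055). The 0.186x0.142 m tray at (.534,.315) is the one meant, since the other two are about 0.25x0.20. The gauge is at (.569,-.27). I'll square the tool and hover over the wide sleeve.

Emit:
{"method": "move_arm", "body": {
  "moves": [
    {"gripper": 100, "roll": -8},
    {"gripper": 100, "roll": -8},
    {"gripper": 100, "x": -4.6, "y": 3.3},
    {"gripper": 100, "x": -4.6, "y": 3.3},
    {"gripper": 100, "x": -4.6, "y": 3.3}
  ]
}}

```text
validation failed for argument at $.mo...
```

Emit:
{"method": "move_arm", "body": {
  "moves": [
    {"gripper": 100, "x": -4.6, "y": 3.3, "z": 1},
    {"gripper": 100, "x": -4.6, "y": 3.3, "z": 1},
    {"gripper": 100, "x": -4.6, "y": 3.3, "z": 1},
    {"gripper": 100, "x": -4.6, "y": 3.3, "z": 1},
    {"gripper": 100, "x": -4.6, "y": 3.3, "z": 1}
  ]
}}

```text
validation failed for argument at $.mo...
```

Emit:
{"method": "move_arm", "body": {
  "moves": [
    {"gripper": 100, "x": -4.6, "y": 3.3, "z": 1},
    {"gripper": 100, "x": -4.6, "y": 3.3, "z": 1},
    {"gripper": 100}
  ]
}}

```text
validation failed for argument at $.mo...
```

Emit:
{"method": "move_arm", "body": {
  "moves": [
    {"gripper": 100, "x": 0, "y": 0, "z": 0, "roll": -8},
    {"gripper": 100, "x": 0, "y": 0, "z": 0, "roll": -8}
  ]
}}

```text
time_s: 0.5
eef_pos: [0.1582, 0.5528, 0.4045]
eef_rot: [0.0, 0.705, 0.709, -0.0]
wrist_force: [0.4, 0.4, -0.2]
opening: 0.998
```

Emit:
{"method": "move_arm", "body": {
  "moves": [
    {"gripper": 100, "x": -4.6, "y": 3.3, "z": 0, "roll": 0},
    {"gripper": 100, "x": -4.6, "y": 3.3, "z": 0, "roll": 0},
    {"gripper": 100, "x": -4.6, "y": 3.3, "z": 0, "roll": 0},
    {"gripper": 100, "x": -4.6, "y": 3.3, "z": 0, "roll": 0},
    {"gripper": 100, "x": -4.6, "y": 3.3, "z": 0, "roll": 0}
  ]
}}

```text
time_s: 1.12
eef_pos: [0.324, 0.3213, 0.4048]
eef_rot: [0.0, 0.707, 0.707, 0.0]
wrist_force: [0.9, 0.2, -0.4]
opening: 0.997
```

Emit:
{"method": "move_arm", "body": {
  "moves": [
    {"gripper": 100, "x": -4.6, "y": 3.3, "z": 1, "roll": 0},
    {"gripper": 100, "x": -4.6, "y": 3.3, "z": 1, "roll": 0},
    {"gripper": 100, "x": -4.6, "y": 3.3, "z": 1, "roll": 0},
    {"gripper": 100, "x": -4.6, "y": 3.3, "z": 1, "roll": 0},
    {"gripper": 100, "x": -4.6, "y": 3.3, "z": 1, "roll": 0}
  ]
}}

```text
time_s: 1.75
eef_pos: [0.4893, 0.0912, 0.3546]
eef_rot: [0.0, 0.707, 0.707, 0.0]
wrist_force: [0.6, 0.7, 0.6]
opening: 1.001
```

Emit:
{"method": "move_arm", "body": {
  "moves": [
    {"gripper": 100, "x": 0, "y": 0, "z": 0, "roll": 0},
    {"gripper": 100, "x": 0, "y": 0, "z": 0, "roll": 0}
  ]
}}

```text
time_s: 2.0
eef_pos: [0.4882, 0.093, 0.3545]
eef_rot: [-0.001, 0.707, 0.707, -0.0]
wrist_force: [0.2, -0.6, 0.7]
opening: 0.997
```

```bash
cat > w.py <<'E'
from h import *
np.set_printoptions(precision=4,suppress=True)
import sys
c=snap('wrist',sys.argv[1]);hsv=cv2.cvtColor(c['img'],cv2.COLOR_RGB2HSV)
blue=cv2.inRange(hsv,(105,120,40),(130,255,255))
C,H=cv2.findContours(blue,cv2.RETR_CCOMP,cv2.CHAIN_APPROX_NONE)
for ct,h in zip(C,H[0]):
    if cv2.contourArea(ct)<40: continue
    P=np.array([onz(c,*p[0],.045)[:2] for p in ct],np.float32)
    (x,y),r=cv2.minEnclosingCircle(P);(u,v),_=cv2.minEnclosingCircle(ct)
    print('hole' if h[3]>=0 else 'outer',u,v,'world@.045',x,y,r)
print(ctrl.get_obs()['eef_pos'])
E
python3 w.py wr1.png
```

```text
outer 179.0 288.0 world@.045 0.6130691766738892 -0.07523548603057861 0.023939400911331177
outer 182.5 219.6999969482422 world@.045 0.5252270698547363 -0.056505896151065826 0.026503967121243477
hole 179.05882263183594 223.91175842285156 world@.045 0.5297484993934631 -0.05701034888625145 0.008095905184745789
outer 321.3484802246094 184.98989868164062 world@.045 0.4889587163925171 0.0935850739479065 0.022108692675828934
[0.4879 0.0936 0.3547]
```

View pics/wr1.png

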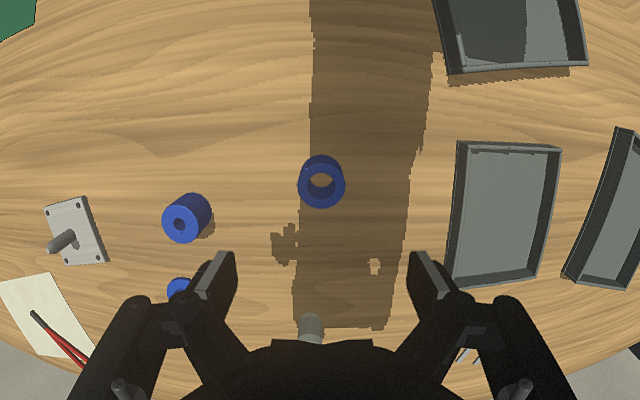

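Wrist view (image up is toward the base): wide sleeve with its 26 mm bore at (321,185), narrow bore at (179,224), the 180x140 tray at (500,210) and the gauge at (72,235). The wide sleeve's position agrees with the top camera to 1 mm. I'll descend and grip it.

Emit:
{"method": "move_arm", "body": {
  "moves": [
    {"gripper": 100, "x": 0, "y": 0.1, "z": 5, "roll": 0},
    {"gripper": 100, "x": 0, "y": 0, "z": 5, "roll": 0},
    {"gripper": 100, "x": 0, "y": 0, "z": 4, "roll": 0},
    {"gripper": 100, "x": 0, "y": 0, "z": 3, "roll": 0},
    {"gripper": 100, "x": 0, "y": 0, "z": 0, "roll": 0}
  ]
}}

```text
time_s: 2.68
eef_pos: [0.4876, 0.0944, 0.183]
eef_rot: [-0.002, 0.706, 0.708, -0.002]
wrist_force: [-0.3, 0.2, 0.7]
opening: 1.002
```

Emit:
{"method": "move_arm", "body": {
  "moves": [
    {"gripper": 30, "x": 0, "y": 0, "z": 0, "roll": 0},
    {"gripper": 30, "x": 0, "y": 0, "z": 0, "roll": 0},
    {"gripper": 30, "x": 0, "y": 0, "z": 0, "roll": 0},
    {"gripper": 30, "x": 0, "y": 0, "z": 0, "roll": 0},
    {"gripper": 30, "x": 0, "y": 0, "z": 0, "roll": 0}
  ]
}}

```text
time_s: 3.3
eef_pos: [0.4903, 0.0932, 0.1868]
eef_rot: [0.001, 0.707, 0.707, 0.001]
wrist_force: [-2.2, 0.9, 8.7]
opening: 0.528
```

Emit:
{"method": "move_arm", "body": {
  "moves": [
    {"gripper": 30, "x": 0, "y": 0, "z": 0, "roll": 0},
    {"gripper": 30, "x": 0, "y": 0, "z": 0, "roll": 0}
  ]
}}

```text
time_s: 3.55
eef_pos: [0.4903, 0.0931, 0.1868]
eef_rot: [0.001, 0.707, 0.707, 0.001]
wrist_force: [-2.5, 1.7, 8.5]
opening: 0.524
```

Emit:
{"method": "move_arm", "body": {
  "moves": [
    {"gripper": 30, "x": 0, "y": 0, "z": -2, "roll": 0},
    {"gripper": 30, "x": 0, "y": 0, "z": -4, "roll": 0},
    {"gripper": 30, "x": 0, "y": 0, "z": -5, "roll": 0}
  ]
}}

```text
time_s: 3.92
eef_pos: [0.489, 0.0929, 0.296]
eef_rot: [-0.0, 0.707, 0.707, -0.0]
wrist_force: [1.2, 0.7, -0.1]
opening: 0.521
```

Emit:
{"method": "move_arm", "body": {
  "moves": [
    {"gripper": 30, "x": -3, "y": 1, "z": 0, "roll": 0},
    {"gripper": 30, "x": -5, "y": 1.5, "z": 0, "roll": 0},
    {"gripper": 30, "x": -5, "y": 1.5, "z": 0, "roll": 0},
    {"gripper": 30, "x": -5, "y": 1.5, "z": 0, "roll": 0},
    {"gripper": 30, "x": -5, "y": 1.5, "z": 0, "roll": 0}
  ]
}}

```text
time_s: 4.55
eef_pos: [0.5599, -0.1387, 0.296]
eef_rot: [0.001, 0.707, 0.707, 0.0]
wrist_force: [0.6, 0.5, 0.2]
opening: 0.528
```

Emit:
{"method": "move_arm", "body": {
  "moves": [
    {"gripper": 30, "x": -3, "y": 1, "z": 0, "roll": 0},
    {"gripper": 30, "x": 0, "y": 0, "z": 0, "roll": 0},
    {"gripper": 30, "x": 0, "y": 0, "z": 0, "roll": 0}
  ]
}}

```text
time_s: 4.92
eef_pos: [0.5693, -0.1666, 0.295]
eef_rot: [-0.0, 0.707, 0.707, 0.0]
wrist_force: [-0.5, 0.7, -1.2]
opening: 0.526
```

```bash
python3 w.py wr2.png; python3 - <<'E'
from h import *
c=snap('wrist')
for z in(.012,.067):print(proj(c,[.569,-.2705,z]))
E
```

```text
outer 401.0 267.5 world@.045 0.6249547004699707 -0.09893839061260223 0.025223126634955406
outer 321.6739196777344 265.0652160644531 world@.045 0.6266733407974243 -0.16740630567073822 0.058763980865478516
outer 460.0 156.54385375976562 world@.045 0.5295099020004272 -0.0585821159183979 0.02294003777205944
hole 462.0 155.5 world@.045 0.5282745361328125 -0.05858220160007477 0.007282201200723648
[ 0.5693 -0.1661  0.295 ]
[204.49476831 193.1284185 ]
[179.31080461 215.60054191]
```

View pics/wr2.png

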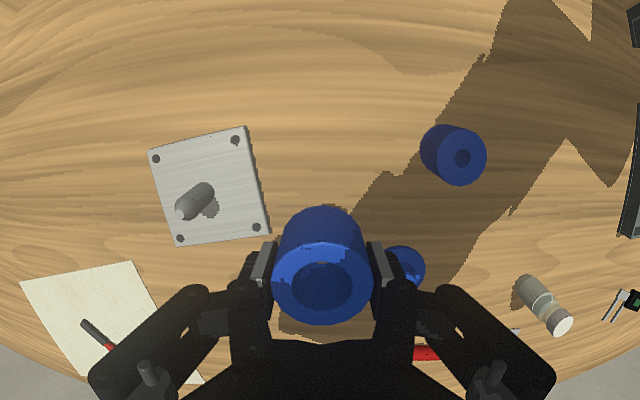

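Pin tip at about (181,215), plate corner holes at (156,159), (235,140), (257,227) and (180,239). The sleeve is held upright with its top bore at about (319,287). I'll refine the plate centre and the in-hand position.

```bash
python3 - <<'E'
from h import *
np.set_printoptions(precision=4,suppress=True)
c=snap('wrist');im=c['img']
hs=[(156,159),(235,140),(257,227),(180,239)];P=[]
g=cv2.cvtColor(im,cv2.COLOR_RGB2GRAY)
for u,v in hs:
    w=255-g[v-7:v+8,u-7:u+8].astype(float);w=np.clip(w-np.median(w)-25,0,None);yy,xx=np.mgrid[v-7:v+8,u-7:u+8]
    uu,vv=(w*xx).sum()/w.sum(),(w*yy).sum()/w.sum();P.append(onz(c,uu,vv,.012)[:2]);print(uu,vv,P[-1])
P=np.array(P);print('plate',P.mean(0),[np.linalg.norm(P[i]-P[i-1]) for i in range(4)])
hsv=cv2.cvtColor(im,cv2.COLOR_RGB2HSV);roi=im[130:260,140:280]
print('tip',onz(c,181,214,.067)[:2])
# sleeve top: bright blue rim in V
z=.153
o=ctrl.get_obs()['eef_pos']
print('bore axis',onz(c,319,287,z)[:2],'pred bore px',proj(c,[o[0],o[1],z]),o)
v=hsv[240:330,265:375,2];cv2.imwrite('pics/crop2.png',cv2.resize(np.hstack([im[130:260,140:290,::-1],im[200:330,245:395,::-1]]),None,fx=2.6,fy=2.6,interpolation=cv2.INTER_CUBIC))
for uv in((319,287),(319,323),(319,312),(275,287),(364,287)):print(uv,onz(c,*uv,z)[:2])
E
```

```text
155.09077155824508 158.26701966717096 [ 0.5357 -0.3174]
234.17937049677664 139.51403109594236 [ 0.5221 -0.2388]
255.3416149068323 226.7603519668737 [ 0.6007 -0.2252]
179.29837940896093 238.01938353987924 [ 0.6147 -0.3038]
plate [ 0.5683 -0.2713] [np.float64(0.08019816780328079), np.float64(0.0798302495634211), np.float64(0.07982595479065308), np.float64(0.07984892618641554)]
tip [ 0.5677 -0.2686]
bore axis [ 0.5668 -0.1669] pred bore px [321.4658 291.8535] [ 0.5694 -0.1658  0.2949]
(319, 287) [ 0.5668 -0.1669]
(319, 323) [ 0.5876 -0.1669]
(319, 312) [ 0.5808 -0.1669]
(275, 287) [ 0.5671 -0.1859]
(364, 287) [ 0.567  -0.1475]
```

View pics/crop2.png

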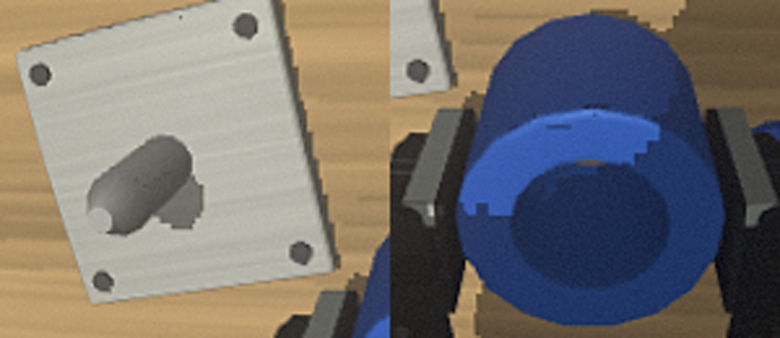

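```bash
python3 - <<'E'
from h import *
np.set_printoptions(precision=4,suppress=True)
c=snap('wrist');o=ctrl.get_obs()['eef_pos'];print(o)
for z in(.153,.150,.147,.143):
    f=lambda u,v:onz(c,u,v,z)
    a=[f(271.2,283.7),f(373.5,283.7),f(322,242.3),f(322,325)];b=[f(291.9,286.5),f(352.7,286.5),f(322,261.5),f(322,311.5)]
    for q in(a,b):print(z,'dia y',q[1][1]-q[0][1],'dia x',q[3][0]-q[2][0],'ctr rel tcp',(q[2][0]+q[3][0])/2-o[0],(q[0][1]+q[1][1])/2-o[1])
E
```

```text
[ 0.5694 -0.1659  0.2949]
0.153 dia y 0.043944851620544595 dia x 0.04369552175376168 ctr rel tcp -0.00236616601705697 0.00046295177539468213
0.153 dia y 0.0260796361095208 dia x 0.026513967004193617 ctr rel tcp -0.0021230628154137454 0.0004368374363448724
0.15 dia y 0.045139480192654485 dia x 0.04488337236277118 ctr rel tcp -0.0002734874106183893 0.0004777167666447646
0.15 dia y 0.02678860376552028 dia x 0.027234741824795794 ctr rel tcp -2.3775516035273725e-05 0.00045089251654917284
0.147 dia y 0.04633410876476443 dia x 0.04607122297178068 ctr rel tcp 0.0018191911958201912 0.000492481757894847
0.147 dia y 0.027497571421519762 dia x 0.027955516645398082 ctr rel tcp 0.002075511783343198 0.0004649475967534733
0.143 dia y 0.047926946860910924 dia x 0.04765502378379316 ctr rel tcp 0.0046094293377381135 0.0005121684128949755
0.143 dia y 0.02844286162951906 dia x 0.028916549739534392 ctr rel tcp 0.004874561515847975 0.0004836877036925591
```

Bore axis is within about 1 mm of the TCP and its top is at z≈.151. Moving over the pin, then descending in stages with force checks.

Emit:
{"method": "move_arm", "body": {
  "moves": [
    {"gripper": 30, "x": -3, "y": 0, "z": 0, "roll": 0},
    {"gripper": 30, "x": -4, "y": 0, "z": 0, "roll": 0},
    {"gripper": 30, "x": -3.55, "y": 0, "z": 0, "roll": 0},
    {"gripper": 30, "x": 0, "y": 0, "z": 2, "roll": 0},
    {"gripper": 30, "x": 0, "y": 0, "z": 0, "roll": 0}
  ]
}}

```text
time_s: 5.75
eef_pos: [0.5687, -0.271, 0.2721]
eef_rot: [-0.003, 0.707, 0.707, -0.0]
wrist_force: [-0.0, 1.0, -0.0]
opening: 0.528
```

```bash
python3 - <<'E'
from h import *
print(ctrl.get_obs()['eef_pos'])
c=snap('side');u,v=proj(c,[.5683,-.2713,.06]).astype(int);print(u,v)
u=max(80,u);im=c['img'][max(0,v-110):v+70,u-80:u+80,::-1]
w=snap('wrist')['img'][150:370,200:440,::-1]
a=cv2.resize(im,(400,450),interpolation=cv2.INTER_CUBIC);b=cv2.resize(w,(400,367),interpolation=cv2.INTER_CUBIC)
cv2.imwrite('pics/s3.png',np.hstack([a,cv2.copyMakeBorder(b,0,83,0,0,cv2.BORDER_CONSTANT)]))
E
```

```text
[ 0.56867746 -0.27101943  0.27213904]
401 357
```

View pics/s3.png

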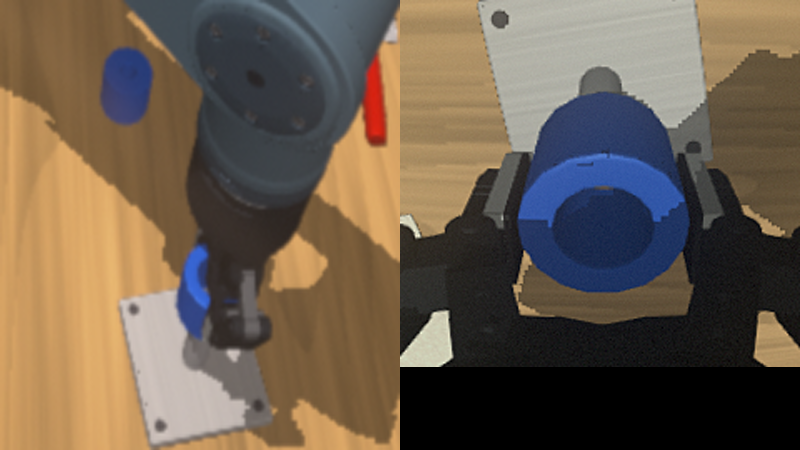

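Both views show the pin lined up under the sleeve (wrist crop: pin at x≈600, sleeve centred at 603). Lowering step by step.

Emit:
{"method": "move_arm", "body": {
  "moves": [
    {"gripper": 30, "x": 0, "y": 0, "z": 0.8, "roll": 0},
    {"gripper": 30, "x": 0, "y": 0, "z": 0.8, "roll": 0},
    {"gripper": 30, "x": 0, "y": 0, "z": 0.7, "roll": 0},
    {"gripper": 30, "x": 0, "y": 0, "z": 0, "roll": 0}
  ]
}}

```text
time_s: 6.35
eef_pos: [0.5693, -0.2722, 0.2507]
eef_rot: [-0.001, 0.707, 0.707, -0.0]
wrist_force: [0.6, 0.1, -0.2]
opening: 0.524
```

Emit:
{"method": "move_arm", "body": {
  "moves": [
    {"gripper": 30, "x": 0, "y": 0, "z": 0.4, "roll": 0},
    {"gripper": 30, "x": 0, "y": 0, "z": 0.4, "roll": 0},
    {"gripper": 30, "x": 0, "y": 0, "z": 0, "roll": 0}
  ]
}}

```text
time_s: 6.72
eef_pos: [0.5694, -0.2725, 0.2433]
eef_rot: [-0.0, 0.707, 0.707, -0.0]
wrist_force: [-0.3, -1.1, -0.1]
opening: 0.525
```

Emit:
{"method": "move_arm", "body": {
  "moves": [
    {"gripper": 30, "x": 0.1, "y": 0, "z": 0.5, "roll": 0},
    {"gripper": 30, "x": 0, "y": 0, "z": 0.5, "roll": 0},
    {"gripper": 30, "x": 0, "y": 0, "z": 0.5, "roll": 0},
    {"gripper": 30, "x": 0, "y": 0, "z": 0, "roll": 0}
  ]
}}

```text
time_s: 7.22
eef_pos: [0.5694, -0.2713, 0.228]
eef_rot: [-0.001, 0.707, 0.707, -0.0]
wrist_force: [-0.6, 0.5, -0.0]
opening: 0.525
```

Emit:
{"method": "move_arm", "body": {
  "moves": [
    {"gripper": 30, "x": 0, "y": 0, "z": 0.6, "roll": 0},
    {"gripper": 30, "x": 0, "y": 0, "z": 0.6, "roll": 0},
    {"gripper": 30, "x": 0, "y": 0, "z": 0.6, "roll": 0},
    {"gripper": 30, "x": 0, "y": 0, "z": 0.4, "roll": 0},
    {"gripper": 30, "x": 0, "y": 0, "z": 0, "roll": 0}
  ]
}}

```text
time_s: 7.85
eef_pos: [0.5694, -0.2714, 0.2061]
eef_rot: [-0.0, 0.707, 0.707, -0.0]
wrist_force: [0.1, 0.3, -0.4]
opening: 0.523
```

Sliding freely, about 6–8 mm to go. Creeping down until it touches the plate.

Emit:
{"method": "move_arm", "body": {
  "moves": [
    {"gripper": 30, "x": 0, "y": 0, "z": 0.3, "roll": 0},
    {"gripper": 30, "x": 0, "y": 0, "z": 0.2, "roll": 0},
    {"gripper": 30, "x": 0, "y": 0, "z": 0, "roll": 0}
  ]
}}

```text
time_s: 8.22
eef_pos: [0.5695, -0.2714, 0.2015]
eef_rot: [-0.0, 0.707, 0.707, -0.0]
wrist_force: [-0.5, -0.0, -0.1]
opening: 0.523
```

Emit:
{"method": "move_arm", "body": {
  "moves": [
    {"gripper": 30, "x": 0, "y": 0, "z": 0.1, "roll": 0},
    {"gripper": 30, "x": 0, "y": 0, "z": 0, "roll": 0}
  ]
}}

```text
time_s: 8.48
eef_pos: [0.5696, -0.2715, 0.2007]
eef_rot: [-0.0, 0.707, 0.707, -0.0]
wrist_force: [-0.6, -0.1, -0.5]
opening: 0.527
```

Emit:
{"method": "move_arm", "body": {
  "moves": [
    {"gripper": 30, "x": 0, "y": 0, "z": 0.1, "roll": 0},
    {"gripper": 30, "x": 0, "y": 0, "z": 0, "roll": 0}
  ]
}}

```text
time_s: 8.72
eef_pos: [0.5696, -0.2715, 0.1996]
eef_rot: [-0.0, 0.707, 0.707, -0.0]
wrist_force: [-0.7, 0.2, -0.2]
opening: 0.527
```

Emit:
{"method": "move_arm", "body": {
  "moves": [
    {"gripper": 30, "x": 0, "y": 0, "z": 0.1, "roll": 0},
    {"gripper": 30, "x": 0, "y": 0, "z": 0, "roll": 0}
  ]
}}

```text
time_s: 8.98
eef_pos: [0.5696, -0.2715, 0.1989]
eef_rot: [0.0, 0.707, 0.707, -0.0]
wrist_force: [-0.9, 0.7, 1.8]
opening: 0.522
```

Emit:
{"method": "move_arm", "body": {
  "moves": [
    {"gripper": 30, "x": 0, "y": 0, "z": 0.1, "roll": 0},
    {"gripper": 30, "x": 0, "y": 0, "z": 0, "roll": 0}
  ]
}}

```text
time_s: 9.22
eef_pos: [0.5697, -0.2716, 0.1989]
eef_rot: [0.0, 0.707, 0.707, -0.0]
wrist_force: [-3.6, 2.5, 9.2]
opening: 0.521
```

Contact at TCP .199, exactly the home height (.187+.012). I'll release and retreat straight up, then go over the narrow sleeve.

Emit:
{"method": "move_arm", "body": {
  "moves": [
    {"gripper": 100, "x": 0, "y": 0, "z": 0, "roll": 0},
    {"gripper": 100, "x": 0, "y": 0, "z": 0, "roll": 0},
    {"gripper": 100, "x": 0, "y": 0, "z": 0, "roll": 0},
    {"gripper": 100, "x": 0, "y": 0, "z": 0, "roll": 0},
    {"gripper": 100, "x": 0, "y": 0, "z": 0, "roll": 0}
  ]
}}

```text
time_s: 9.85
eef_pos: [0.5696, -0.2715, 0.1976]
eef_rot: [-0.0, 0.707, 0.707, -0.0]
wrist_force: [-0.3, 1.3, 0.2]
opening: 1.003
```

Emit:
{"method": "move_arm", "body": {
  "moves": [
    {"gripper": 100, "x": 0, "y": 0, "z": -2, "roll": 0},
    {"gripper": 100, "x": 0, "y": 0, "z": -5, "roll": 0},
    {"gripper": 100, "x": 0, "y": 0, "z": -5, "roll": 0},
    {"gripper": 100, "x": 0, "y": 0, "z": -2, "roll": 0}
  ]
}}

```text
time_s: 10.35
eef_pos: [0.5705, -0.272, 0.3432]
eef_rot: [0.004, 0.707, 0.707, 0.001]
wrist_force: [-0.0, -0.0, -0.1]
opening: 1.003
```

Emit:
{"method": "move_arm", "body": {
  "moves": [
    {"gripper": 100, "x": 5, "y": -1, "z": 0, "roll": 0},
    {"gripper": 100, "x": 5, "y": -1, "z": 0, "roll": 0},
    {"gripper": 100, "x": 6, "y": -1, "z": 0, "roll": 0},
    {"gripper": 100, "x": 5.4, "y": -1, "z": 0, "roll": 0},
    {"gripper": 100, "x": 0, "y": 0, "z": 0, "roll": 0}
  ]
}}

```text
time_s: 10.98
eef_pos: [0.5284, -0.0541, 0.3374]
eef_rot: [-0.001, 0.705, 0.709, -0.0]
wrist_force: [-0.2, -0.5, -0.4]
opening: 0.999
```

```bash
python3 w.py wr4.png
```

```text
outer 288.78302001953125 284.04986572265625 world@.045 0.6278471350669861 -0.08562620729207993 0.02690803073346615
hole 298.0 287.5 world@.045 0.631303071975708 -0.07699504494667053 0.013335548341274261
outer 122.57447052001953 222.23936462402344 world@.045 0.5637613534927368 -0.27050018310546875 0.03648069128394127
hole 113.69298553466797 229.88597106933594 world@.045 0.5742652416229248 -0.2817211151123047 0.01644749939441681
outer 317.529541015625 189.9303741455078 world@.045 0.5292372703552246 -0.05659337714314461 0.02306247688829899
hole 317.0 192.0 world@.045 0.5301544666290283 -0.05769500136375427 0.007540385238826275
[ 0.529  -0.0559  0.3377]
```

View pics/wr4.png

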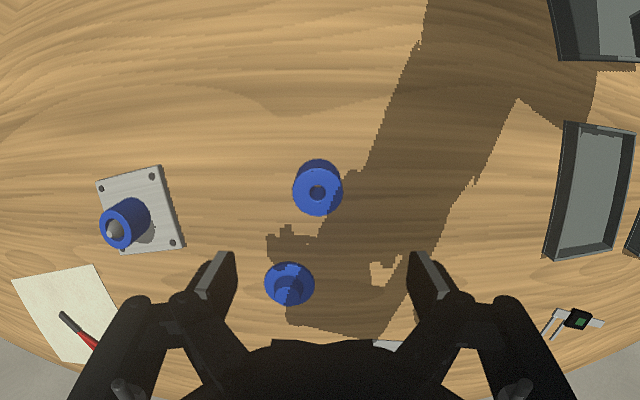

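The wide sleeve is seated on the pin (pin tip showing in its bore at (115,230)). The narrow sleeve is at (317,190), bore radius 7.5 mm, at (.530,-.057). Gripping it.

Emit:
{"method": "move_arm", "body": {
  "moves": [
    {"gripper": 100, "x": -0.1, "y": 0.1, "z": 4, "roll": 0},
    {"gripper": 100, "x": 0, "y": 0, "z": 5, "roll": 0},
    {"gripper": 100, "x": 0, "y": 0, "z": 4, "roll": 0},
    {"gripper": 100, "x": 0, "y": 0, "z": 2.2, "roll": 0},
    {"gripper": 100, "x": 0, "y": 0, "z": 0, "roll": 0}
  ]
}}

```text
time_s: 11.65
eef_pos: [0.5297, -0.0595, 0.1838]
eef_rot: [-0.002, 0.707, 0.707, -0.001]
wrist_force: [0.1, 0.1, -0.2]
opening: 1.002
```

Emit:
{"method": "move_arm", "body": {
  "moves": [
    {"gripper": 30, "x": 0, "y": 0, "z": 0, "roll": 0},
    {"gripper": 30, "x": 0, "y": 0, "z": 0, "roll": 0},
    {"gripper": 30, "x": 0, "y": 0, "z": 0, "roll": 0},
    {"gripper": 30, "x": 0, "y": 0, "z": 0, "roll": 0},
    {"gripper": 30, "x": 0, "y": 0, "z": 0, "roll": 0}
  ]
}}

```text
time_s: 12.28
eef_pos: [0.5314, -0.0589, 0.1875]
eef_rot: [0.001, 0.707, 0.707, 0.001]
wrist_force: [-0.4, -2.0, 5.1]
opening: 0.521
```

Emit:
{"method": "move_arm", "body": {
  "moves": [
    {"gripper": 30, "x": 0, "y": 0, "z": 0, "roll": 0},
    {"gripper": 30, "x": 0, "y": 0, "z": -2, "roll": 0},
    {"gripper": 30, "x": 0, "y": 0, "z": -4, "roll": 0},
    {"gripper": 30, "x": 0, "y": 0, "z": -4, "roll": 0},
    {"gripper": 30, "x": 0, "y": 0, "z": 0, "roll": 0}
  ]
}}

```text
time_s: 12.9
eef_pos: [0.5321, -0.0589, 0.2901]
eef_rot: [0.004, 0.707, 0.707, 0.002]
wrist_force: [-0.4, 0.1, -0.8]
opening: 0.522
```

Emit:
{"method": "move_arm", "body": {
  "moves": [
    {"gripper": 30, "x": 4, "y": 0, "z": 0, "roll": 0},
    {"gripper": 30, "x": 5, "y": 0, "z": 0, "roll": 0},
    {"gripper": 30, "x": 5, "y": 0, "z": 0, "roll": 0},
    {"gripper": 30, "x": 5, "y": 0, "z": 0, "roll": 0},
    {"gripper": 30, "x": 5, "y": 0, "z": 0, "roll": 0}
  ]
}}

```text
time_s: 13.52
eef_pos: [0.5298, 0.1831, 0.285]
eef_rot: [-0.0, 0.707, 0.707, -0.0]
wrist_force: [0.5, 0.1, 0.5]
opening: 0.519
```

Emit:
{"method": "move_arm", "body": {
  "moves": [
    {"gripper": 30, "x": 5, "y": 0, "z": 0, "roll": 0},
    {"gripper": 30, "x": 4.5, "y": 0, "z": 0, "roll": 0},
    {"gripper": 30, "x": 4, "y": 0, "z": 0, "roll": 0},
    {"gripper": 30, "x": 0, "y": 0, "z": 0, "roll": 0},
    {"gripper": 30, "x": 0, "y": 0, "z": 0, "roll": 0}
  ]
}}

```text
time_s: 14.15
eef_pos: [0.5299, 0.3162, 0.2848]
eef_rot: [-0.0, 0.707, 0.707, -0.001]
wrist_force: [-0.2, -1.0, -1.8]
opening: 0.518
```

```bash
python3 w.py wr5.png
```

```text
outer 39.0 276.5 world@.045 0.624248743057251 -0.037142183631658554 0.041287194937467575
outer 321.2381896972656 264.91839599609375 world@.045 0.5803906321525574 0.3153128921985626 0.05545514449477196
[0.5301 0.3157 0.285 ]
```

View pics/wr5.png

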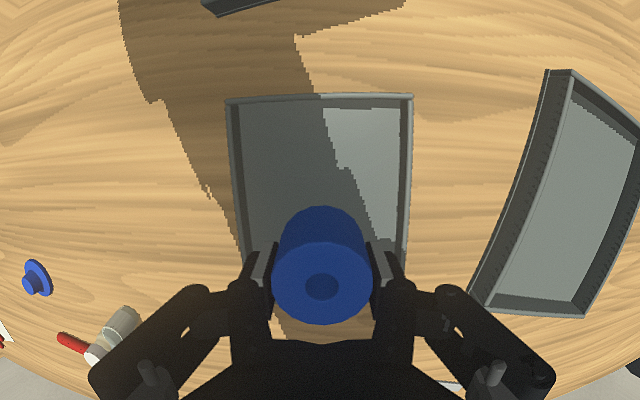

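The sleeve hangs upright, centred over the tray (rims at u≈240 and 405, sleeve at 321). Lowering to the 5 mm floor (TCP ≈ .1925).

Emit:
{"method": "move_arm", "body": {
  "moves": [
    {"gripper": 30, "x": 0, "y": 0, "z": 3, "roll": 0},
    {"gripper": 30, "x": 0, "y": 0, "z": 3, "roll": 0},
    {"gripper": 30, "x": 0, "y": 0, "z": 1.8, "roll": 0},
    {"gripper": 30, "x": 0, "y": 0, "z": 0.6, "roll": 0},
    {"gripper": 30, "x": 0, "y": 0, "z": 0, "roll": 0}
  ]
}}

```text
time_s: 14.82
eef_pos: [0.5307, 0.3162, 0.202]
eef_rot: [0.0, 0.707, 0.707, 0.0]
wrist_force: [0.7, 0.7, -0.8]
opening: 0.517
```

Emit:
{"method": "move_arm", "body": {
  "moves": [
    {"gripper": 30, "x": 0, "y": 0, "z": 0.2, "roll": 0},
    {"gripper": 30, "x": 0, "y": 0, "z": 0.2, "roll": 0},
    {"gripper": 30, "x": 0, "y": 0, "z": 0.1, "roll": 0},
    {"gripper": 30, "x": 0, "y": 0, "z": 0, "roll": 0}
  ]
}}

```text
time_s: 15.32
eef_pos: [0.5303, 0.3165, 0.1967]
eef_rot: [0.0, 0.707, 0.707, 0.0]
wrist_force: [0.1, 0.0, -0.5]
opening: 0.518
```

Emit:
{"method": "move_arm", "body": {
  "moves": [
    {"gripper": 30, "x": 0, "y": 0, "z": 0.1, "roll": 0},
    {"gripper": 30, "x": 0, "y": 0, "z": 0.1, "roll": 0},
    {"gripper": 30, "x": 0, "y": 0, "z": 0, "roll": 0}
  ]
}}

```text
time_s: 15.7
eef_pos: [0.5303, 0.3165, 0.1945]
eef_rot: [-0.0, 0.707, 0.707, -0.0]
wrist_force: [0.0, -0.2, -0.3]
opening: 0.52
```

Emit:
{"method": "move_arm", "body": {
  "moves": [
    {"gripper": 30, "x": 0, "y": 0, "z": 0.1, "roll": 0},
    {"gripper": 30, "x": 0, "y": 0, "z": 0, "roll": 0}
  ]
}}

```text
time_s: 15.95
eef_pos: [0.5303, 0.3165, 0.1936]
eef_rot: [-0.0, 0.707, 0.707, -0.0]
wrist_force: [0.3, 0.0, -0.9]
opening: 0.523
```

Emit:
{"method": "move_arm", "body": {
  "moves": [
    {"gripper": 30, "x": 0, "y": 0, "z": 0.1, "roll": 0},
    {"gripper": 30, "x": 0, "y": 0, "z": 0, "roll": 0}
  ]
}}

```text
time_s: 16.2
eef_pos: [0.5303, 0.3165, 0.1926]
eef_rot: [-0.0, 0.707, 0.707, -0.0]
wrist_force: [0.2, -0.5, -1.6]
opening: 0.518
```

Emit:
{"method": "move_arm", "body": {
  "moves": [
    {"gripper": 30, "x": 0, "y": 0, "z": 0.1, "roll": 0},
    {"gripper": 30, "x": 0, "y": 0, "z": 0.1, "roll": 0},
    {"gripper": 30, "x": 0, "y": 0, "z": 0, "roll": 0}
  ]
}}

```text
time_s: 16.58
eef_pos: [0.5304, 0.3166, 0.1925]
eef_rot: [0.0, 0.707, 0.707, -0.0]
wrist_force: [-5.9, -3.3, 13.4]
opening: 0.52
```

On the floor at .1925. Releasing, retreating upward and backing off to check.

Emit:
{"method": "move_arm", "body": {
  "moves": [
    {"gripper": 80, "x": 0, "y": 0, "z": 0, "roll": 0},
    {"gripper": 80, "x": 0, "y": 0, "z": 0, "roll": 0},
    {"gripper": 80, "x": 0, "y": 0, "z": 0, "roll": 0},
    {"gripper": 80, "x": 0, "y": 0, "z": 0, "roll": 0}
  ]
}}

```text
time_s: 17.08
eef_pos: [0.5303, 0.3164, 0.1905]
eef_rot: [-0.0, 0.707, 0.707, -0.0]
wrist_force: [0.7, -0.2, 0.1]
opening: 0.804
```

Emit:
{"method": "move_arm", "body": {
  "moves": [
    {"gripper": 80, "x": 0, "y": 0, "z": -2, "roll": 0},
    {"gripper": 80, "x": 0, "y": 0, "z": -5, "roll": 0},
    {"gripper": 80, "x": 0, "y": 0, "z": -5, "roll": 0},
    {"gripper": 80, "x": 0, "y": -5, "z": -2, "roll": 0},
    {"gripper": 80, "x": 0, "y": -5, "z": 0, "roll": 0}
  ]
}}

```text
time_s: 17.7
eef_pos: [0.4303, 0.3166, 0.3347]
eef_rot: [0.001, 0.707, 0.707, 0.003]
wrist_force: [-0.7, -0.2, 0.1]
opening: 0.802
```

Emit:
{"method": "move_arm", "body": {
  "moves": [
    {"gripper": 80, "x": 0, "y": -4, "z": 0, "roll": 0},
    {"gripper": 80, "x": 0, "y": 0, "z": 0, "roll": 0},
    {"gripper": 80, "x": 0, "y": 0, "z": 0, "roll": 0}
  ]
}}

```text
time_s: 18.08
eef_pos: [0.3909, 0.3166, 0.3321]
eef_rot: [0.001, 0.707, 0.707, 0.001]
wrist_force: [0.9, 0.7, 0.6]
opening: 0.799
```

```bash
python3 - <<'E'
from h import *
np.set_printoptions(precision=4,suppress=True)
t=snap('top');s=snap('side')
def cut(c,P,r):
    u,v=proj(c,P).astype(int);print(u,v);u=np.clip(u,r,640-r);v=np.clip(v,r,400-r)
    return cv2.resize(c['img'][v-r:v+r,u-r:u+r,::-1],(290,290),interpolation=cv2.INTER_CUBIC)
G=[.5683,-.2713,.03];T=[.534,.315,.03]
cv2.imwrite('pics/end.png',np.vstack([np.hstack([cut(t,G,35),cut(t,T,45)]),np.hstack([cut(s,G,50),cut(s,T,60)])]))
hsv=cv2.cvtColor(s['img'],cv2.COLOR_RGB2HSV);b=cv2.inRange(hsv,(105,120,40),(130,255,255))
n,_,st,ce=cv2.connectedComponentsWithStats(b)
for i in range(1,n):
    if st[i,4]>60 and st[i,1]>130:print(st[i],ce[i])
print('expect',proj(s,[.5683,-.2713,.057]),proj(s,[.53,.3165,.05]))
E
```

```text
450 146
259 157
399 364
361 171
[354 162  14  20 237] [360.1814 171.1899]
[412 282  25  22 417] [424.1823 292.789 ]
[389 348  25  30 451] [399.878  363.3592]
expect [401.465  358.4248] [360.7912 165.9696]
```

View pics/end.png

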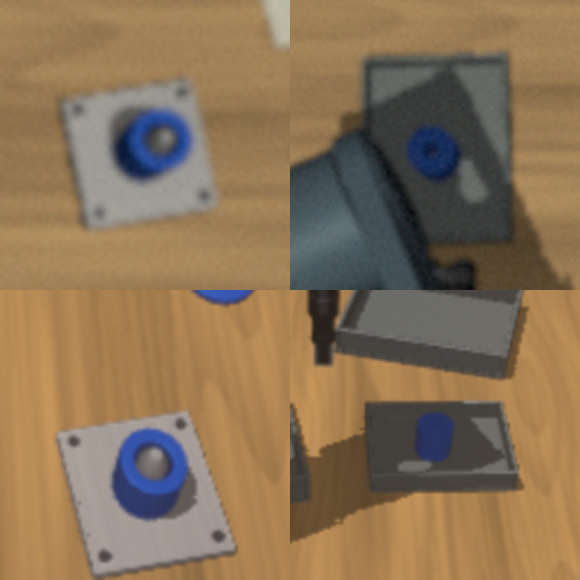

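The top and side views both show the wide sleeve seated on the plate with the pin in its bore, and the narrow sleeve upright in the middle of the tray. The arm is clear of both, so I'm handing in.

```bash
python3 -c "
from bench import ctrl
print(ctrl.hand_in())"
```

```text
the job is handed in; nothing more can be done
None
```

Both sleeves are where they were asked for, and I handed the job in at about 18 s of the 56 s allowed.

- **Wide sleeve:** I lowered it down the gauge pin in the gripper, in small steps, and let go only once it touched the plate. Contact came at the expected seated height (TCP 0.199 m), at about 9 N.
- **Narrow sleeve:** I then stood it near the middle of the 180 × 140 mm tray, letting go after it touched the floor at TCP 0.1925 m, at about 13 N. The other two trays measured about 0.25 × 0.20 m, so they were not the one meant.

**Last checks:** after I backed the arm off, the top and side views showed the wide sleeve flat on the plate with the pin in its bore. They showed the narrow sleeve upright in the tray, and the arm clear of both. The force readings I saw stayed under about 16 N, and no check failed. The largest disagreement was 2–3 mm, between the expected and camera-measured height of the wide sleeve while it was in the gripper; it did not matter, as the sleeve slid down freely.

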